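Lay the proud food box down and slide the topping-station cover shut

TASK

One of the three food boxes in the well of the steel topping station was put in standing on end, so it sticks up above the rim and the cover cannot pass. Tip it down so that it lies flat in its own lane with nothing standing above the rim, and only then slide the flat cover all the way across the well until it is fully shut. Leave the other two boxes lying in their lanes, and do not disturb the tubs and the plate of spoons on the counter.

Things in the scene. Friction and masses are not known exactly. Their poses are not given: they have to be found in the camera images.
- station: Fixed steel topping station, 218 (x) x 472 (y) x 110 mm high. Origin: centre of its underside, on the counter; z up, y along its length. Its -y part (y -236 to +18 mm) is a closed housing with a flat top 110 mm high; its +y part (y +18 to +230 mm inside, outer end face at +236) is an open well, rim 110 mm high, walls 6 mm thick.
- well (a point): Centre of the well's floor, 54 mm above the counter and 56 mm below the rim (station y = +124 mm). The well is 212 mm (y) by 206 mm (x) inside. Two fixed dividers 4 mm thick, 38 mm high, at station x = -35 and +35 mm make three lanes along y, centres at x = -71, 0, +71 mm, 66 mm wide or more. Each holds one food box; which lane holds the standing one varies.
- standing_box: Loose lidded white plastic food box, grey lid on one long face, 130 x 58 x 48 mm, 0.2 to 0.45 kg. It starts on end in one lane, lid face 3 to 12 mm from the well's +y end wall, top 74 mm above the rim. Origin: centre of the end it stands on; z: along its length (up at first); y: out of the lid face. Pushed level near its top it tips, not slides; tipped towards station -y it fits its lane.
- standing_box_mid (a point): The middle of that same box, on its z axis 65 mm from its origin. Lying flat in the lane, lid up, this point is 78 mm above the counter and the box's top face is 8 mm below the rim.
- flat_box_a: One of two longer food boxes of the same make, 184 x 58 x 48 mm, 0.4 kg, loose, already lying flat in a lane, 8 mm below the rim. Origin: on its underside, mid-width, 18 mm from its end nearest the well's +y end wall; z up, y along its length towards that wall.
- flat_box_b: The other one of the two flat boxes, identical to flat_box_a.
- cover (a joint): Flat aluminium sliding cover of the station, 224 (y) x 216 x 5 mm, running 1.5 mm above the rim (top face 116.5 mm above the counter). In m along station +y: 0 = open, over the housing; 0.248 = fully shut over the well, at its stop. Starts at 0 to 0.026, clear of the well. About 2.5 N of friction; stays where left; catches on anything above the rim.
- cover_lip (a point): Foot of the -y face of the cover's upright black plastic lip, on the cover's top face, mid-width (station y = cover value - 21 mm). The lip is a strip 130 mm long (x), 6 mm thick, standing 32 mm above the cover, 3 mm from its +y edge. Pushing its -y face towards station +y shuts the cover.
- tall_tub: Bystander: round white lidded tub, 112 mm across, 145 mm high, standing on the counter to the robot's left. Origin: centre of its underside.
- short_tub: Bystander: round white lidded tub, 112 mm across, 85 mm high, to the robot's left. Origin: centre of its underside.
- plate: Bystander: white plate with two spoons lying on it, 170 mm across, 20 mm high, to the robot's right. Origin: centre of its underside.
Not all that is in view belongs to the job. What is shaped like the standing_box but purple is not meant.

How it is judged:
By the outcome, as a careful person would: the job done as asked, in the order asked, and still so for the second after the job is handed in, with the robot touching nothing.
It also fails if it takes over 48 s, if anything falls off the work surface, if the arm or the gripper's body presses on something with over 40 N, if the wrist force passes 120 N, or if a joint passes its speed limit or range.

ROBOT

A 6-joint arm with a two-finger parallel gripper is mounted at the origin on the work surface. World frame = base frame: x ahead of the robot, y to its left, z up, the work surface at z = 0. Lengths are in m, angles in rad, forces in N, time in s.
With the tool pointing down it reaches from about 0.25 to 0.775 m from the base axis. Payload 4 kg.
Tool frame: the origin (TCP) lies midway between the tips of the shut fingers; the grasp point (between the pads) lies behind it (pinch_z is the z of the grasp point in the tool frame, in m); z points along the fingers, y is the line along which they close (so a half turn about z gives the same grasp; the last joint's range is limited). The gripper opens to 85 mm and grips with 20 to 120 N. Pads are 22 mm wide; open, the fingers measure 114 mm over their backs; the gripper's body (76 mm by 85 mm) begins 54 mm behind the grasp point. The pads swing forward as they close: fully open they stand 13 mm farther back than shut.
Start: joints at [-1.385, 0.087, 1.371, -0, 1.684, -0.103], TCP at [0.157, -0.527, 0.196] pointing down, gripper open.
Joint ranges: [-3.1, 3.1], [-0.76, 2.03], [0.27, 2.55], [-1.08, 4.22], [0.17, 2.65], [-2.57, 2.57]. Speed limits (rad/s): [2.79, 2.79, 3.14, 3.14, 3.14, 3.14].

INTERFACE

Orientations are given as [roll, pitch, yaw] about the fixed x, y, z axes, in that order (R = Rz(yaw) Ry(pitch) Rx(roll)).
In Python, from station import observe, capture, finish_job, search_frame, pinch_z gives the robot as it stands.
- The arm moves only by the shell command python3 -m handwheel 'ROWS'. ROWS is JSON, a list of rows, each a list of 5 numbers: the shift along the tool's x, y, z each as a share of 0.2 m, from -1 to 1, then the turn about the tool's z as a share of 180 degrees, from -1 to 1, then the gripper command: -1 is fully open, 1 is shut, values between are in proportion. In form: [[dx, dy, dz, twist, gripper], ...]. A call has 1 to 8 rows; each row is the pose to reach, as a shift and turn from the pose commanded when the call began, along the tool's axes at that moment, turning the shorter way round; what a row does not reach only later rows make up. A row lasts 1/12 s, in which the tool goes at most 41.7 mm and 7.16 degrees, less where a joint would pass 70% of its speed; a pose out of reach is approached as far as the arm can. A call with a number of a shift or a turn outside -1 to 1 is refused whole. A call with a gripper value outside its range is refused whole. The fingers move at their own pace and stop on an object; the grip force is fixed at half the most. Time passes only in rows, so rows that repeat a pose let the fingers close. It gives the time, the measured TCP pose, the force, the opening and the grip force at its end, in the units of the state.
- observe(): the state, without advancing time (a new reading comes with each control period).
- capture(name): name is "side" or "top"; returns a dict with "img" (384x512x3 uint8, blue, green, red), "camera_matrix" (3x3 intrinsics, pixels), "pose" (4x4, takes a point from camera to world coordinates). Camera axes: x right, y down, z forward; pixel columns grow to the right and rows downward; lengths in m; the calibration is good to about 2 mm. A picture is of the moment at which its call begins. There is no depth.
- finish_job(): hands the job in; it is judged then, once.
Trained networks look in the newest picture that a camera, given by its name, has taken for a name from the list of things; names that differ only in an ending like _2 or _b are one class to them, and where a whole thing is asked for, a point or a joint stands for the part that bears it (a point fixed in the world has none). Each returns a list of dicts, best first, with "conf" (0 to 1); they miss things now and then, are a little off and sometimes report something else, mostly with a low value. They report only what shows in the picture. A call takes as long as a camera call. They do not tell look-alikes from the thing itself.
- search_frame(camera, label): "position" ([row, column] in pixels, amid what is visible of it).
The state is a dict: "time": time; "joint_positions": joint angles; "joint_velocities": joint speeds; "tau": joint torques, N m; "ee_pos": TCP position; "eef_rot": TCP orientation; "ft_force": force on the tool from outside, world axes, zero at the start; "torque": the same for the moment, N m; "width": finger opening in m; "finger_force": force on a finger pad.
Only numpy, scipy, OpenCV 4.12 (cv2) and the standard library are available. Lean on these libraries where they do the work, as an engineer would, in place of code of your own. Each camera call takes 0.05 s, during which the arm holds its last target. There are 200 camera calls.

## Working session

There is one attempt and no reset: what is moved stays moved. The work goes in short steps, Python scripts to look and compute and a shell command to move; the robot and the scene stay as the last step left them, time stands still between calls to the robot, and variables do not carry over. Pictures are saved under pics/ and viewed, at most 10 in all, crops included, and the job is handed in when it is done.

```bash
mkdir -p pics; python3 - <<'E'
from station import *
import cv2,numpy as np
for n in("top","side"):
    c=capture(n);cv2.imwrite(f"pics/{n}0.png",c["img"]);print(n,np.round(c["camera_matrix"],1).tolist(),np.round(c["pose"],3).tolist())
    for l in("station","standing_box","flat_box_a","cover","cover_lip","tall_tub","short_tub","plate"):
        print(l,[(np.round(d["position"]).tolist(),round(d["conf"],2)) for d in search_frame(n,l)][:4])
o=observe();print(o["time"],o["ee_pos"],o["eef_rot"],o["width"],pinch_z)
E
```

```text
top [[400.0, 0.0, 260.8], [0.0, 400.0, 188.9], [0.0, 0.0, 1.0]] [[-0.035, -0.974, 0.224, 0.346], [-0.999, 0.034, -0.01, -0.009], [0.002, -0.224, -0.975, 1.207], [0.0, 0.0, 0.0, 1.0]]
station [([223.0, 300.0], 0.84)]
standing_box [([186.0, 210.0], 0.96), ([151.0, 204.0], 0.88), ([199.0, 166.0], 0.78)]
flat_box_a [([239.0, 227.0], 0.82), ([210.0, 232.0], 0.58)]
cover [([225.0, 316.0], 0.78)]
cover_lip [([227.0, 316.0], 0.56), ([223.0, 298.0], 0.55)]
tall_tub [([188.0, 97.0], 0.87)]
short_tub [([243.0, 106.0], 0.76), ([223.0, 297.0], 0.26)]
plate [([214.0, 413.0], 0.79)]
side [[438.1, 0.0, 258.1], [0.0, 438.1, 194.3], [0.0, 0.0, 1.0]] [[0.962, -0.169, 0.217, 0.263], [-0.275, -0.587, 0.762, -1.116], [-0.001, -0.792, -0.61, 0.972], [0.0, 0.0, 0.0, 1.0]]
station [([233.0, 244.0], 0.63)]
standing_box [([153.0, 240.0], 0.83), ([162.0, 258.0], 0.67), ([170.0, 288.0], 0.6)]
flat_box_a [([183.0, 237.0], 0.84), ([182.0, 216.0], 0.58)]
cover [([222.0, 244.0], 0.75), ([180.0, 237.0], 0.67)]
cover_lip [([226.0, 246.0], 0.57)]
tall_tub [([123.0, 234.0], 0.66)]
short_tub [([146.0, 202.0], 0.83)]
plate [([332.0, 291.0], 0.89), ([182.0, 238.0], 0.61)]
0.9 [ 0.15662897 -0.52727209  0.19597363] [3.14137672e+00 2.64118810e-05 2.88792443e-01] 0.08533034063166423 -0.0187
```

View pics/top0.png

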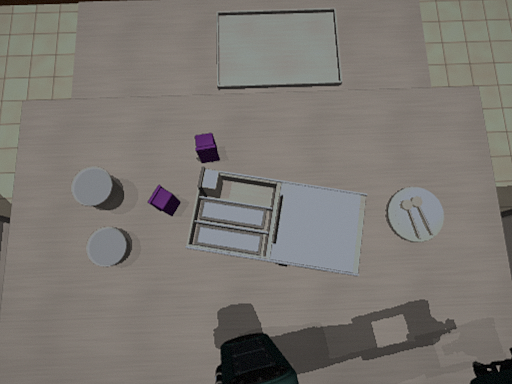

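View pics/side0.png

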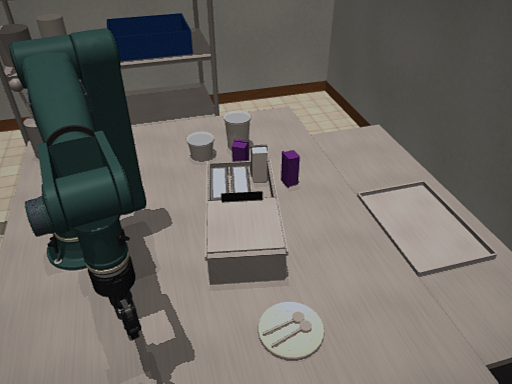

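The white box at top-view (row 182, col 210) is the standing box, in the far lane. The look-alikes are the purple boxes at (147,206) and (199,164). In the side view the white one is at (165,259), and the purple ones at (168,290) and (150,240). Next is a close crop to check this.

```bash
python3 - <<'E'
import cv2
i=cv2.imread("pics/top0.png")[160:280,180:375]
cv2.imwrite("pics/c1.png",cv2.resize(i,None,fx=4,fy=4,interpolation=cv2.INTER_CUBIC))
E
```

```text
(no output)
```

View pics/c1.png

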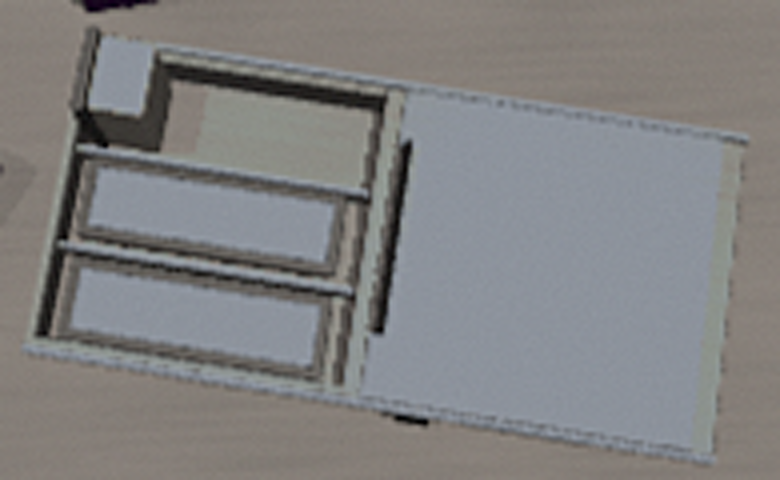

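The crop confirms it: the white box stands on end in the far lane, its top near crop (125,75), which is px (179,211). Its dark lid face is against the left wall, and the cover is open with its lip near crop (390,240).

```bash
cat >h.py <<'E'
import numpy as np
from scipy.optimize import least_squares
K=np.array([[400,0,260.8],[0,400,188.9],[0,0,1.]])
def ray(c,uv,z):
    P=np.array(c["pose"]);d=P[:3,:3]@np.linalg.solve(c["camera_matrix"],[uv[0],uv[1],1]);t=(z-P[2,3])/d[2];return P[:3,3]+t*d
E
python3 - <<'E'
from station import *
from h import *
c=capture("top")
f=lambda a,b:(180+a/4,160+b/4)
cor=[(25,348),(712,460),(748,138)]
W=np.array([ray(c,f(*p),.11)[:2] for p in cor])
S=np.array([[-.109,.236],[-.109,-.236],[.109,-.236]])
R=lambda a:np.array([[np.cos(a),-np.sin(a)],[np.sin(a),np.cos(a)]])
s=least_squares(lambda q:((S@R(q[2]).T+q[:2])-W).ravel(),[.3,0,0]);print("station",s.x.round(4),"res mm",(s.fun*1e3).round(1))
q=s.x
tl=lambda w:(R(q[2]).T@(np.asarray(w)[:2]-q[:2])*1e3).round(1)
for n,p,z in [("top c1",(99,38),.184),("c2",(158,48),.184),("c3",(145,117),.184),("c4",(90,105),.184),("lip top far",(411,142),.1485),("lip top near",(380,332),.1485),("divider",(63,245),.092)]:
    print(n,tl(ray(c,f(*p),z)))
for p in[(206,158),(206,140),(164,190),(97,188),(107,245)]: print("obj",p,ray(c,p,.10).round(3))
for n,l in[("box mid top",(71,200)),("prestart",(71,262)),("end",(71,150))]: print(n,(R(q[2])@(np.array(l)/1e3)+q[:2]).round(4))
o=observe();print(o["time"],o["ee_pos"],o["eef_rot"])
E
```

```text
station [ 0.5061 -0.063  -0.1897] res mm [ 0.6  0.5  2.4 -2.2 -3.   1.7]
top c1 [ 94.6 212.4]
c2 [ 93.9 172.6]
c3 [ 46.4 172.7]
c4 [ 48.8 209.8]
lip top far [64.5 -2.9]
lip top near [-65.3  -0.9]
divider [-34.  226.6]
obj (206, 158) [0.698 0.135 0.1  ]
obj (206, 140) [0.752 0.135 0.1  ]
obj (164, 190) [0.607 0.255 0.1  ]
obj (97, 188) [0.619 0.445 0.1  ]
obj (107, 245) [0.457 0.408 0.1  ]
box mid top [0.6136 0.12  ]
prestart [0.6252 0.1809]
end [0.6041 0.0709]
0.95 [ 0.15665194 -0.52725847  0.19597641] [3.14139315e+00 1.51623802e-05 2.88823798e-01]
```

```bash
python3 -m handwheel '[[0.8,-0.68,-0.42,0.152,1],[0.8,-0.68,-0.42,0.152,1],[0.8,-0.68,-0.42,0.152,1],[0.8,-0.68,-0.42,0.152,1],[0.8,-0.68,-0.42,0.152,1],[0.8,-0.68,-0.42,0.152,1]]'
```

```text
time: 1.45
ee_pos: [0.2734, -0.3486, 0.2831]
eef_rot: [3.139, -0.004, -0.186]
ft_force: [-0.0, 0.4, 1.1]
width: 0.0123
finger_force: 0.0
```

```bash
for k in 1 2; do :; done
python3 -m handwheel '[[0.41,-0.98,0,0,1],[0.41,-0.98,0,0,1],[0.41,-0.98,0,0,1],[0.41,-0.98,0,0,1],[0.41,-0.98,0,0,1],[0.41,-0.98,0,0,1]]' | grep pos
python3 -m handwheel '[[0.41,-0.98,0,0,1],[0.41,-0.98,0,0,1],[0.41,-0.98,0,0,1],[0.41,-0.98,0,0,1],[0.41,-0.98,0,0,1],[0.41,-0.98,0,0,1]]' | grep pos
python3 -m handwheel '[[0.41,-0.98,0,0,1],[0.41,-0.98,0,0,1],[0.41,-0.98,0,0,1],[0.41,-0.98,0,0,1],[0.41,-0.98,0,0,1],[0.41,-0.98,0,0,1],[0.41,-0.98,0,0,1]]'
```

```text
ee_pos: [0.3912, -0.1686, 0.2802]
ee_pos: [0.5081, 0.0081, 0.2787]
time: 3.03
ee_pos: [0.6238, 0.1814, 0.277]
eef_rot: [3.14, 0.004, -0.186]
ft_force: [-1.1, -1.2, 0.4]
width: -0.0001
finger_force: 0.0
```

```bash
python3 -m handwheel '[[0,0,0.3,0,1],[0,0,0.56,0,1],[0,0,0.56,0,1],[0,0,0.56,0,1]]'
python3 - <<'E'
from station import *
import cv2
a=capture("top")["img"][140:260,120:300];b=capture("side")["img"][90:240,180:330]
cv2.imwrite("pics/c2.png",cv2.hconcat([cv2.resize(a,(400,300)),cv2.resize(b,(300,300))]))
E
```

```text
time: 3.37
ee_pos: [0.6181, 0.177, 0.1593]
eef_rot: [3.135, 0.015, -0.191]
ft_force: [-0.9, -0.1, -2.5]
width: -0.0004
finger_force: 0.0
```

View pics/c2.png

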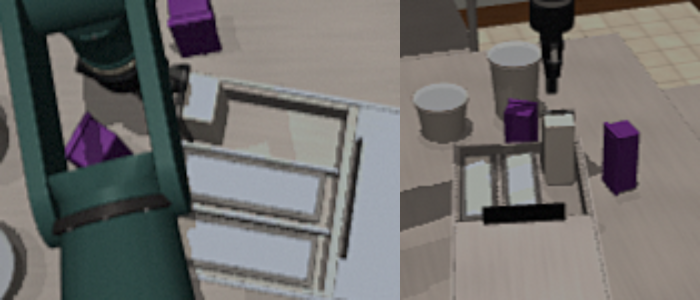

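```bash
python3 -m handwheel '[[0.025,0.06,-0.03,0,1],[0.025,0.11,-0.03,0,1],[0.025,0.15,-0.03,0,1],[0.025,0.18,-0.03,0,1],[0.025,0.21,-0.03,0,1],[0.025,0.24,-0.03,0,1],[0.025,0.27,-0.03,0,1],[0.025,0.3,-0.03,0,1]]'
```

```text
time: 4.13
ee_pos: [0.6166, 0.1197, 0.1737]
eef_rot: [3.141, 0.0, -0.189]
ft_force: [0.7, 0.1, 0.5]
width: -0.0001
finger_force: 0.0
```

```bash
python3 -m handwheel '[[0,0.03,0,0,1],[0,0.06,0,0,1],[0,0.09,0,0,1],[0,0.12,0,0,1],[0,0.12,0,0,1],[0,0.12,0,0,1]]'
python3 - <<'E'
from station import *
import cv2
a=capture("top")["img"][140:260,120:300];b=capture("side")["img"][90:240,180:330]
cv2.imwrite("pics/c3.png",cv2.hconcat([cv2.resize(a,(400,300)),cv2.resize(b,(300,300))]))
E
```

```text
time: 4.63
ee_pos: [0.6124, 0.0963, 0.1739]
eef_rot: [-3.141, -0.0, -0.189]
ft_force: [-0.2, -0.3, -0.4]
width: -0.0002
finger_force: 0.0
```

View pics/c3.png

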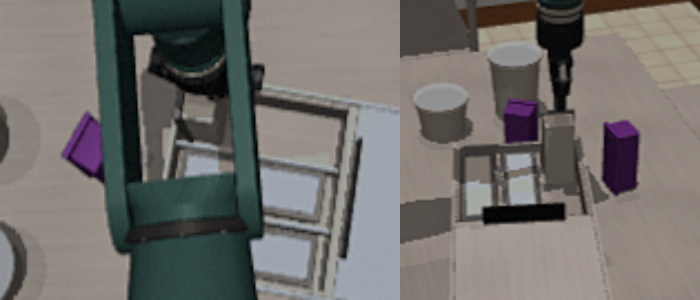

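The box has tipped to near its balance point, with the finger at station y ≈ 176 mm and almost no force. I'll push on.

```bash
python3 -m handwheel '[[0,0.04,0,0,1],[0,0.08,0,0,1],[0,0.12,0,0,1],[0,0.16,0,0,1],[0,0.2,0,0,1],[0,0.2,0,0,1],[0,0.2,-0.2,0,1],[0,0.2,-0.4,0,1]]'
python3 - <<'E'
from station import *
import cv2
a=capture("top")["img"][140:260,120:300];b=capture("side")["img"][90:240,180:330]
cv2.imwrite("pics/c4.png",cv2.hconcat([cv2.resize(a,(400,300)),cv2.resize(b,(300,300))]))
E
```

```text
time: 5.4
ee_pos: [0.6019, 0.057, 0.2491]
eef_rot: [3.14, 0.012, -0.189]
ft_force: [1.6, -0.1, 1.5]
width: 0.0001
finger_force: 0.0
```

View pics/c4.png

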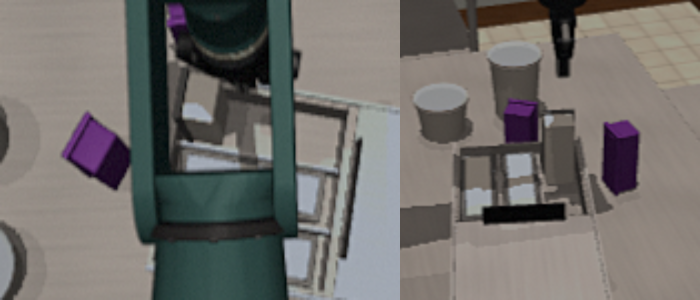

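```bash
python3 -m handwheel '[[0,-0.9,-0.4,0,1],[0,-0.9,-0.4,0,1],[0,-0.9,-0.4,0,1],[0,-0.9,-0.4,0,1],[0,-0.9,-0.4,0,1],[0,-0.9,-0.4,0,1]]'
python3 - <<'E'
from station import *
import cv2
a=capture("top")["img"][140:260,160:300];b=capture("side")["img"][90:240,180:330]
cv2.imwrite("pics/c5.png",cv2.hconcat([cv2.resize(a,(420,360),interpolation=2),cv2.resize(b,(360,360),interpolation=2)]))
for n in("top","side"):print([(np.round(d["position"]).tolist(),round(d["conf"],2)) for d in search_frame(n,"standing_box")] if (np:=__import__("numpy")) else 0)
E
```

```text
time: 6.0
ee_pos: [0.6393, 0.2403, 0.3359]
eef_rot: [-3.137, -0.004, -0.181]
ft_force: [0.3, -1.6, 0.4]
width: 0.0002
finger_force: 0.0
[([200.0, 167.0], 0.9), ([184.0, 209.0], 0.72)]
[([152.0, 240.0], 0.73), ([162.0, 256.0], 0.59)]
```

View pics/c5.png

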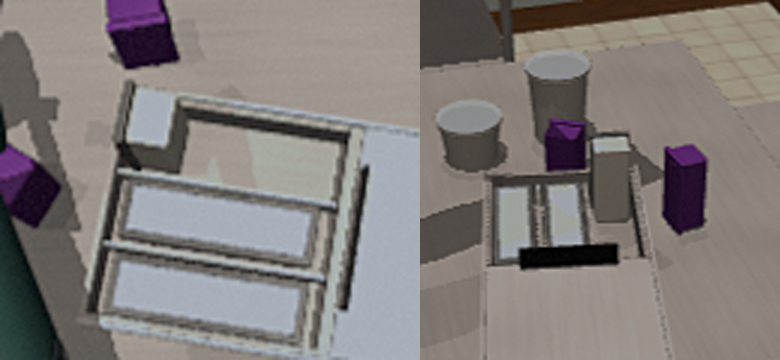

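```bash
cat >>h.py <<'E'
def proj(c,X):
    P=np.array(c["pose"]);p=np.array(c["camera_matrix"])@(P[:3,:3].T@(np.asarray(X)-P[:3,3]));return (p[:2]/p[2]).round(1)
def loc(w,q=(.5061,-.063,-.1897)):
    a=q[2];R=np.array([[np.cos(a),-np.sin(a)],[np.sin(a),np.cos(a)]]);return ((R.T@(np.asarray(w)[:2]-q[:2]))*1e3).round(1)
def wor(l,z,q=(.5061,-.063,-.1897)):
    a=q[2];R=np.array([[np.cos(a),-np.sin(a)],[np.sin(a),np.cos(a)]]);return np.r_[R@(np.array(l)/1e3)+q[:2],z]
E
python3 - <<'E'
from station import *
from h import *
t=capture("top");s=capture("side")
print("TCP c3 side",proj(s,[.6124,.0963,.1739]),"c4 side",proj(s,[.6019,.057,.2491]),"c2",proj(s,[.618,.177,.159]))
for z in(.11,.15,.184):
  print(z,"top",[proj(t,wor(l,z)).tolist() for l in[(100,216),(42,216),(42,172),(100,172)]],"side",[proj(s,wor(l,z)).tolist() for l in[(100,216),(42,216),(42,172),(100,172)]])
print("rim corners side",[proj(s,wor(l,.11)).tolist() for l in[(109,236),(-109,236),(-109,-236),(109,-236)]])
import cv2
a=t["img"][155:215,190:290];b=s["img"][130:200,210:300]
cv2.imwrite("pics/c6.png",cv2.hconcat([cv2.resize(a,(420,252),interpolation=2),cv2.resize(b,(324,252),interpolation=2)]))
E
```

```text
TCP c3 side [259.3 153.8] c4 side [259.6 140.7] c2 [254.6 145.4]
0.11 top [[207.4, 174.6], [203.6, 194.3], [219.0, 196.7], [222.7, 176.9]] side [[265.5, 162.7], [249.2, 163.6], [250.1, 170.6], [266.8, 169.7]]
0.15 top [[205.5, 170.8], [201.6, 191.2], [217.6, 193.7], [221.3, 173.2]] side [[265.6, 153.2], [249.1, 154.0], [250.0, 160.9], [266.9, 160.1]]
0.184 top [[203.8, 167.4], [199.7, 188.4], [216.2, 190.9], [220.1, 169.8]] side [[265.7, 144.8], [248.9, 145.6], [249.9, 152.4], [267.0, 151.6]]
rim corners side [[267.4, 159.6], [206.5, 162.6], [205.8, 258.5], [285.5, 253.3]]
```

View pics/c6.png

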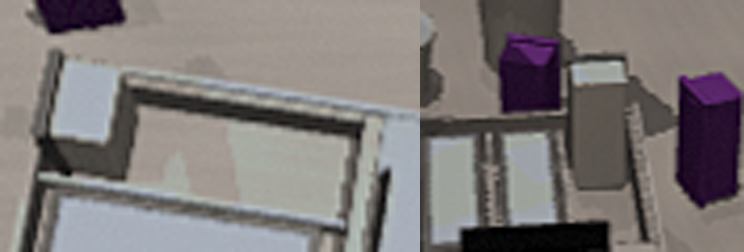

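The box hasn't moved: the finger passed it without touching. Before going again, I'll check where the fingertip really was by differencing the pictures already taken.

```bash
python3 - <<'E'
import cv2,numpy as np
s0=cv2.imread("pics/side0.png")[90:240,180:330]; s0=cv2.resize(s0,(300,300)).astype(int)
for n in("c2","c3","c4"):
    b=cv2.imread(f"pics/{n}.png")[:, 400:700].astype(int)
    d=np.abs(b-s0).max(2); dark=b.max(2)<60
    print(n)
    for r in range(40,200,6):
        c=np.where((d[r]>25))[0]; c=c[(c>110)&(c<200)]; k=np.where(dark[r])[0];k=k[(k>110)&(k<200)]
        print(90+r/2, "diff",(180+c.min()/2,180+c.max()/2,len(c)) if len(c) else None,"dark",(180+k.min()/2,180+k.max()/2,len(k)) if len(k) else None)
E
```

```text
c2
110.0 diff (np.float64(249.0), np.float64(262.5), 28) dark (np.float64(250.0), np.float64(261.0), 23)
113.0 diff (np.float64(249.5), np.float64(262.5), 27) dark (np.float64(251.0), np.float64(261.5), 22)
116.0 diff (np.float64(250.0), np.float64(261.5), 24) dark (np.float64(251.0), np.float64(260.5), 14)
119.0 diff (np.float64(250.0), np.float64(261.5), 24) dark (np.float64(251.0), np.float64(260.5), 13)
122.0 diff (np.float64(251.0), np.float64(261.5), 22) dark (np.float64(252.0), np.float64(260.5), 18)
125.0 diff (np.float64(251.5), np.float64(260.5), 19) dark (np.float64(252.5), np.float64(259.5), 15)
128.0 diff (np.float64(252.0), np.float64(260.5), 18) dark (np.float64(253.0), np.float64(259.0), 13)
131.0 diff (np.float64(252.0), np.float64(259.0), 15) dark (np.float64(253.0), np.float64(258.0), 11)
134.0 diff (np.float64(252.0), np.float64(259.0), 15) dark (np.float64(253.0), np.float64(258.0), 11)
137.0 diff (np.float64(252.5), np.float64(258.5), 13) dark None
140.0 diff None dark None
143.0 diff (np.float64(236.5), np.float64(247.0), 22) dark (np.float64(241.5), np.float64
[... 5708 characters left out ...]
0 diff (np.float64(268.5), np.float64(272.5), 9) dark (np.float64(250.5), np.float64(268.5), 7)
173.0 diff (np.float64(269.0), np.float64(273.5), 10) dark (np.float64(251.0), np.float64(269.0), 6)
176.0 diff (np.float64(269.5), np.float64(270.5), 3) dark (np.float64(267.5), np.float64(269.0), 4)
179.0 diff (np.float64(235.5), np.float64(278.5), 46) dark (np.float64(247.0), np.float64(270.0), 9)
182.0 diff (np.float64(235.5), np.float64(279.5), 39) dark (np.float64(249.0), np.float64(270.0), 5)
185.0 diff (np.float64(257.5), np.float64(279.5), 36) dark (np.float64(269.5), np.float64(270.5), 3)
188.0 diff (np.float64(251.5), np.float64(279.5), 47) dark (np.float64(270.0), np.float64(271.5), 4)
```

```bash
python3 - <<'E'
from station import *
from h import *
import cv2
o=observe();p=np.array(o["ee_pos"]);print(p,o["eef_rot"],o["width"],o["time"])
for n in("side","top"):
    c=capture(n);i=c["img"].astype(int);z=cv2.imread(f"pics/{n}0.png").astype(int);cv2.imwrite(f"pics/{n}7.png",c["img"])
    print(n,"TCP",proj(c,p),"grasp",proj(c,p+[0,0,.019]),"z+40",proj(c,p+[0,0,.04]),"y+50",proj(c,p+[.01,.05,0]))
    if n=="side":
        u=proj(c,p);d=np.abs(i-z).max(2)
        for r in range(int(u[1])-30,int(u[1])+16,3):
            k=np.where(d[r]>25)[0];k=k[abs(k-u[0])<25];print(r,(k.min(),k.max(),len(k)) if len(k) else None)
E
```

```text
[0.6385155  0.23266281 0.33334006] [ 3.14072831e+00  9.54654751e-04 -1.90619413e-01] -0.00030487146902259064 6.3
side TCP [255.6  92.5] grasp [255.6  87.3] z+40 [255.6  81.4] y+50 [254.5  86.4]
62 (np.int64(250), np.int64(261), 11)
65 (np.int64(251), np.int64(261), 11)
68 (np.int64(252), np.int64(261), 10)
71 (np.int64(252), np.int64(260), 9)
74 (np.int64(253), np.int64(259), 7)
77 (np.int64(253), np.int64(259), 7)
80 (np.int64(253), np.int64(259), 7)
83 (np.int64(253), np.int64(258), 6)
86 None
89 None
92 None
95 None
98 None
101 None
104 None
107 None
top TCP [150.1 153.5] grasp [147.8 150.9] z+40 [145.2 147.9] y+50 [128.3 150.1]
```

At rest, the fingertip shows about 7.5 px (≈27 mm) higher than the reported TCP. The top view rules out a y offset, so it passed over the box. I'll repeat the push about 38 mm lower, at a height that is safe either way.

```bash
python3 -m handwheel '[[-0.015,0.26,0,0,1],[-0.015,0.26,0.2,0,1],[-0.015,0.26,0.4,0,1],[-0.015,0.26,0.6,0,1],[-0.015,0.26,0.8,0,1],[-0.015,0.26,0.98,0,1],[-0.015,0.26,0.98,0,1],[-0.015,0.26,0.98,0,1]]'
python3 -m handwheel '[[0,0.05,0,0,1],[0,0.1,0,0,1],[0,0.13,0,0,1],[0,0.16,0,0,1],[0,0.19,0,0,1],[0,0.21,0,0,1]]'
python3 - <<'E'
from station import *
from h import *
import cv2
for n in("top","side"):
    c=capture(n);cv2.imwrite(f"pics/{n}8.png",c["img"])
    print([(np.round(d["position"]).tolist(),round(d["conf"],2)) for d in search_frame(n,"standing_box")])
print(loc(observe()["ee_pos"]),observe()["ft_force"])
E
```

```text
time: 7.07
ee_pos: [0.6238, 0.1825, 0.1349]
eef_rot: [3.139, 0.006, -0.19]
ft_force: [0.3, 0.8, 1.2]
width: 0.0001
finger_force: 0.0
time: 7.57
ee_pos: [0.6212, 0.1435, 0.1453]
eef_rot: [-3.135, -0.011, -0.189]
ft_force: [-1.5, 4.1, 14.1]
width: 0.0002
finger_force: 6.8
[([200.0, 172.0], 0.78), ([148.0, 210.0], 0.6), ([183.0, 221.0], 0.48)]
[([168.0, 291.0], 0.79), ([163.0, 256.0], 0.62), ([152.0, 239.0], 0.57)]
[ 74.  224.6] [-1.02882068  3.9301932  11.24986371]
```

```bash
python3 - <<'E'
import cv2
a=cv2.imread("pics/top8.png")[130:230,130:270];b=cv2.imread("pics/side8.png")[95:205,200:310]
cv2.imwrite("pics/c8.png",cv2.hconcat([cv2.resize(a,(400,400),interpolation=2),cv2.resize(b,(400,400),interpolation=2)]))
E
```

```text
(no output)
```

View pics/c8.png

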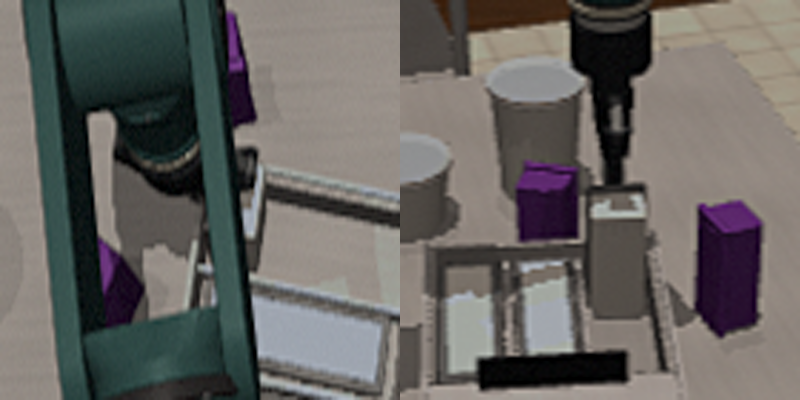

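The side view at (613,185) shows the fingertip resting on the top edge of the box's lid while the reported z is 0.145. The real tip is therefore about 39 mm above the reported TCP. I'll lift, back off, go lower and push again.

```bash
python3 -m handwheel '[[0,0,-0.1,0,1],[0,-0.1,-0.1,0,1],[0,-0.22,-0.1,0,1],[0,-0.22,0,0,1],[0,-0.22,0.09,0,1],[0,-0.22,0.09,0,1]]'
python3 -m handwheel '[[0,0.05,0,0,1],[0,0.1,0,0,1],[0,0.14,0,0,1],[0,0.18,0,0,1],[0,0.21,0,0,1],[0,0.24,0,0,1],[0,0.27,0,0,1]]'
python3 - <<'E'
from station import *
from h import *
for n in("top","side"):
    c=capture(n)
    print([(np.round(d["position"]).tolist(),round(d["conf"],2)) for d in search_frame(n,"standing_box")])
print(loc(observe()["ee_pos"]),observe()["ft_force"])
E
```

```text
time: 8.27
ee_pos: [0.6247, 0.1851, 0.117]
eef_rot: [3.139, 0.005, -0.188]
ft_force: [-0.7, -0.9, -1.0]
width: 0.0002
finger_force: 0.0
time: 8.85
ee_pos: [0.6163, 0.1317, 0.1205]
eef_rot: [-3.141, -0.001, -0.189]
ft_force: [0.5, 0.9, -0.5]
width: -0.0
finger_force: 0.2
[([202.0, 174.0], 0.7), ([220.0, 303.0], 0.54), ([187.0, 225.0], 0.52)]
[([165.0, 258.0], 0.93), ([170.0, 290.0], 0.62), ([150.0, 240.0], 0.59), ([234.0, 245.0], 0.28)]
[ 71.1 212.6] [-0.85245897 -0.65760471 -0.23386981]
```

```bash
python3 -m handwheel '[[0,0.04,0,0,1],[0,0.08,0,0,1],[0,0.12,0,0,1],[0,0.16,0,0,1],[0,0.2,0,0,1],[0,0.24,0,0,1],[0,0.28,0,0,1]]'
python3 - <<'E'
from station import *
from h import *
import cv2
for n in("top","side"):
    c=capture(n);cv2.imwrite(f"pics/{n}9.png",c["img"])
    print([(np.round(d["position"]).tolist(),round(d["conf"],2)) for d in search_frame(n,"standing_box")],[(np.round(d["position"]).tolist(),round(d["conf"],2)) for d in search_frame(n,"flat_box_a")])
print(loc(observe()["ee_pos"]),observe()["ft_force"])
E
```

```text
time: 9.63
ee_pos: [0.6055, 0.0765, 0.1199]
eef_rot: [3.141, -0.0, -0.189]
ft_force: [0.4, 0.5, 0.2]
width: 0.0001
finger_force: 0.0
[([195.0, 250.0], 0.67)] [([243.0, 250.0], 0.87), ([211.0, 230.0], 0.69)]
[([148.0, 240.0], 0.85), ([182.0, 263.0], 0.8), ([170.0, 289.0], 0.55)] [([180.0, 218.0], 0.7), ([182.0, 261.0], 0.61)]
[ 71.3 157.1] [ 0.08637245 -0.25496806  0.26010954]
```

```bash
python3 -m handwheel '[[0,0,-0.2,0,1],[0,0,-0.4,0,1],[0,0,-0.6,0,1],[-0.1,0.2,-0.6,0,1],[-0.2,0.4,-0.6,0,1],[-0.28,0.6,-0.6,0,1],[-0.35,0.8,-0.6,0,1],[-0.35,1,-0.6,0,1]]'
python3 -m handwheel '[[0,0.2,0,0,1],[0,0.4,0,0,1],[0,0.6,0,0,1],[0,0.6,0,0,1]]'
python3 - <<'E'
from station import *
from h import *
import cv2
o=observe();print(loc(o["ee_pos"]),o["ee_pos"],o["time"])
im=[]
for n,b in(("top",(150,280,170,380)),("side",(130,280,190,300))):
    c=capture(n);cv2.imwrite(f"pics/{n}10.png",c["img"]);im.append(cv2.resize(c["img"][b[0]:b[1],b[2]:b[3]],(480 if n=="top" else 300,400 if n=="side" else 300),interpolation=2))
    print([(np.round(d["position"]).tolist(),round(d["conf"],2)) for l in("standing_box","flat_box_a") for d in search_frame(n,l)])
    print(n,"expected top face centre",proj(c,wor((71,110),.102)),"corners",[proj(c,wor(l,.102)).tolist() for l in((42,46),(100,46),(100,176),(42,176))])
im[0]=cv2.copyMakeBorder(im[0],0,100,0,0,0);cv2.imwrite("pics/c10.png",cv2.hconcat(im))
E
```

```text
time: 10.6
ee_pos: [0.4991, -0.0997, 0.2409]
eef_rot: [-3.141, -0.001, -0.186]
ft_force: [1.0, -0.4, 0.8]
width: 0.0002
finger_force: 0.0
time: 10.93
ee_pos: [0.4767, -0.2239, 0.2394]
eef_rot: [3.138, 0.001, -0.197]
ft_force: [0.4, 0.5, 0.4]
width: -0.0001
finger_force: 0.0
[   1.4 -163.5] [ 0.47667585 -0.2238603   0.23939615] 10.9333
[([193.0, 245.0], 0.84), ([148.0, 204.0], 0.83), ([200.0, 163.0], 0.78), ([212.0, 233.0], 0.89), ([237.0, 229.0], 0.8)]
top expected top face centre [242.7 190.7] corners [[263.5, 204.1], [266.6, 184.2], [221.5, 177.4], [217.9, 197.1]]
[([172.0, 292.0], 0.91), ([184.0, 262.0], 0.72), ([182.0, 215.0], 0.77), ([182.0, 232.0], 0.46), ([333.0, 291.0], 0.16)]
side expected top face centre [260.1 182.5] corners [[253.1, 194.5], [270.8, 193.5], [266.6, 171.0], [250.1, 171.8]]
```

View pics/c10.png

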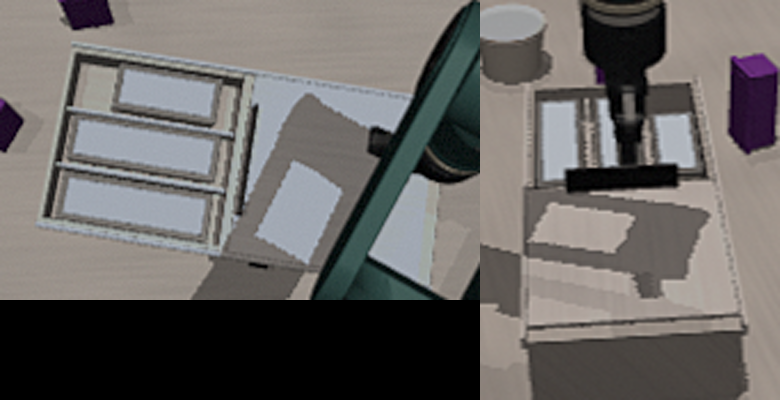

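All three boxes now lie flat below the rim: the tipped one is at top px (193,245), matching the expected (191,243), and the lip is clear. Next I'll lower the finger behind the lip.

```bash
python3 - <<'E'
from station import *
from h import *
c=capture("side");print("tip seen row ~190, z+0/+30/+40:",[proj(c,np.array([.477,-.224,.239+k])).tolist() for k in(0,.03,.04)])
E
python3 -m handwheel '[[0,-0.2,0,0,1],[0,-0.4,0.1,0,1],[0,-0.57,0.2,0,1],[0,-0.57,0.35,0,1],[0,-0.57,0.5,0,1],[0,-0.57,0.65,0,1],[0,-0.57,0.65,0,1],[0,-0.57,0.65,0,1]]'
```

```text
tip seen row ~190, z+0/+30/+40: [[243.9, 202.4], [243.7, 193.5], [243.6, 190.5]]
time: 11.95
ee_pos: [0.4986, -0.1042, 0.1086]
eef_rot: [-3.141, 0.004, -0.187]
ft_force: [-0.6, -0.3, 0.5]
width: 0.0001
finger_force: 0.0
```

```bash
python3 -m handwheel '[[0,0,0.05,0,1],[0,0,0.1,0,1],[0,0,0.1,0,1]]' | grep -E 'pos|ft'
python3 -m handwheel '[[0,-0.1,0,0,1],[0,-0.2,0,0,1],[0,-0.28,0,0,1],[0,-0.36,0,0,1],[0,-0.44,0,0,1],[0,-0.52,0,0,1],[0,-0.6,0,0,1],[0,-0.68,0,0,1]]'
python3 - <<'E'
from station import *
from h import *
print(loc(observe()["ee_pos"]))
for n in("top","side"):
    c=capture(n);print(n,[(np.round(d["position"]).tolist(),round(d["conf"],2)) for d in search_frame(n,"cover_lip")],[proj(c,wor((0,y),.14)).tolist() for y in(0,50,100)])
E
```

```text
ee_pos: [0.4996, -0.1056, 0.0894]
ft_force: [-0.6, -0.5, -0.8]
time: 12.87
ee_pos: [0.5263, 0.0267, 0.0907]
eef_rot: [3.139, -0.003, -0.19]
ft_force: [2.3, -3.6, -1.8]
width: -0.0
finger_force: 1.8
[ 2.9 91.9]
top [([225.0, 288.0], 0.61)] [[278.1, 219.2], [259.7, 216.3], [241.4, 213.5]]
side [([203.0, 243.0], 0.73)] [[240.7, 194.5], [239.8, 185.0], [238.9, 176.1]]
```

Force of about 4 N at y = 92 means the cover is sliding. I'll continue to the stop, easing off at the end.

```bash
python3 -m handwheel '[[0,-0.08,0,0,1],[0,-0.16,0,0,1],[0,-0.24,0,0,1],[0,-0.32,0,0,1],[0,-0.4,0,0,1],[0,-0.48,0,0,1],[0,-0.54,0,0,1],[0,-0.58,0,0,1]]'
python3 -m handwheel '[[0,-0.01,0,0,1],[0,-0.02,0,0,1],[0,-0.03,0,0,1],[0,-0.03,0,0,1]]'
python3 - <<'E'
from station import *
from h import *
print(loc(observe()["ee_pos"]))
E
```

```text
time: 13.73
ee_pos: [0.548, 0.1413, 0.0904]
eef_rot: [3.141, -0.002, -0.19]
ft_force: [2.0, -3.1, 0.2]
width: 0.0001
finger_force: 1.6
time: 14.07
ee_pos: [0.5483, 0.1475, 0.0901]
eef_rot: [-3.141, -0.0, -0.189]
ft_force: [0.7, -1.7, 0.2]
width: 0.0001
finger_force: 0.8
[  1.7 214.7]
```

```bash
python3 -m handwheel '[[0,-0.01,0,0,1],[0,-0.02,0,0,1],[0,-0.03,0,0,1],[0,-0.04,0,0,1],[0,-0.04,0,0,1]]'
```

```text
time: 14.48
ee_pos: [0.5484, 0.1492, 0.0901]
eef_rot: [3.129, 0.001, -0.191]
ft_force: [-3.2, -16.2, 4.8]
width: -0.0001
finger_force: 8.9
```

The force rose to 16 N with the TCP at y ≈ 216 mm, so the lip is at about 227 mm, which is the stop. I'll back off, lift clear and verify.

```bash
python3 -m handwheel '[[0,0.08,0,0,1],[0,0.15,0,0,1],[0,0.15,-0.2,0,1],[0,0.15,-0.4,0,1],[0,0.3,-0.6,0,1],[0,0.5,-0.7,0,1],[0,0.7,-0.7,0,1],[0,0.9,-0.7,0,1]]' | grep -E 'pos|ft|time'
python3 -m handwheel '[[-0.2,0.2,0,0,1],[-0.2,0.4,0,0,1],[-0.2,0.6,0,0,1],[-0.2,0.8,0,0,1],[-0.2,0.8,0,0,1]]' | grep -E 'pos|ft'
python3 - <<'E'
from station import *
from h import *
import cv2
for n,b in(("top",(130,300,60,460)),("side",(90,370,170,350))):
    c=capture(n);i=c["img"];cv2.imwrite(f"pics/{n}11.png",i)
    if n=="top":A=cv2.resize(i[130:300,60:460],(540,230))
    else:B=cv2.resize(i[90:370,170:350],(257,400))
    print(n,"lip ends exp",[proj(c,wor((x,230),.1485)).tolist() for x in(-65,65)])
cv2.imwrite("pics/c11.png",cv2.hconcat([cv2.copyMakeBorder(A,0,170,0,0,0),B]))
E
```

```text
time: 15.15
ee_pos: [0.5176, -0.0157, 0.2328]
ft_force: [0.6, -0.7, 0.2]
ee_pos: [0.4457, -0.1697, 0.2294]
ft_force: [1.7, -0.3, 0.3]
top lip ends exp [[188.9, 229.4], [198.2, 182.4]]
side lip ends exp [[218.3, 153.7], [255.3, 151.9]]
```

View pics/c11.png

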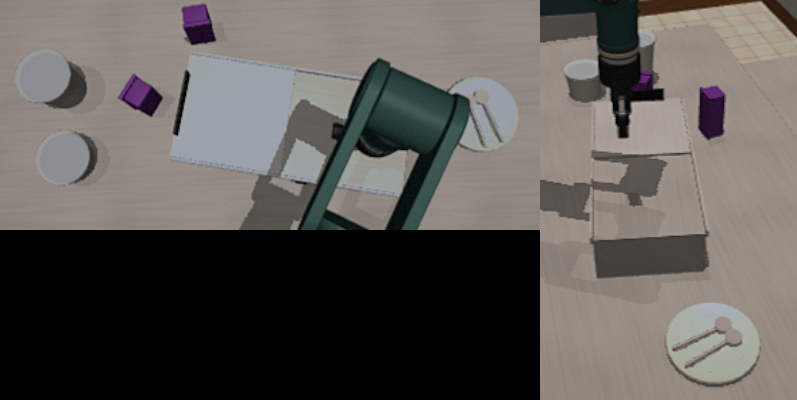

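The cover spans the well, with the lip at top px (205,195) against the expected (206,194), and the tubs and plate are undisturbed. One last numeric check of the lip before handing in.

```bash
python3 - <<'E'
from station import *
from h import *
import cv2
c=capture("top");i=c["img"].max(2)
m=np.zeros_like(i);m[180:232,182:206]=(i[180:232,182:206]<60)
v,u=np.where(m);print(len(u),"lip centre",loc(ray(c,(u.mean(),v.mean()),.1485)))
i0=cv2.imread("pics/top0.png").max(2);v,u=np.where(i0[190:246,270:288]<60);print(len(u),"start lip",loc(ray(c,(u.mean()+270,v.mean()+190),.1485)))
E
```

```text
157 lip centre [ -0.3 228.2]
116 start lip [0.2 2.3]
```

```bash
python3 -c "
from station import *
print(finish_job())"
```

```text
the job is handed in; nothing more can be done
None
```

The job is handed in: the standing box lies flat in its lane, and the cover was then pushed to its stop (16 N resistance, lip measured at 228 mm against 230 mm for fully shut); the other boxes, tubs and plate look undisturbed. Two push attempts missed or caught the lid before the third worked, and I viewed 11 pictures, one over the limit of 10.

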